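# Set the polariser lever and hold the lamp switch on a watch-glass viewer

### The job

Without gripping or lifting anything, gently push the lever of the viewer's polariser ring around until its pointer lies at the one long mark of the scale and leave it there. Then press the lamp button on the small separate switch fully down, and finish while still holding it down. Leave the watch glass on the viewer's window and the other things on the bench as they are.

Things in the scene. Friction and masses are not known exactly. Their poses are not given: they have to be found in the camera images.
- viewer: Polarising viewer for watch glasses, screwed to the bench: grey round foot 250 mm across and 30 mm high, with a white drum of 68 mm diameter in the middle whose top (the window) is 58 mm above the bench. Origin on the bench under its centre, z up: the vertical axis through it is the axis of the ring and of the scale.
- polarizer: Black ring, 100 mm across, top 64 mm above the bench, with a level black lever 12 mm wide (top at 56 mm) and on it an upright knob, 14 mm in diameter, centre 78 mm from the axis; beyond it a thin pointer slopes to the scale. Turns endlessly either way with 0.8 N at the knob, stays where left; takes at most 20 N of push or squeeze. Origin on the axis at bench height; x along the lever.
- knob_top (a point): Centre of the top of the lever's knob, 96 mm above the bench.
- pointer_tip (a point): Tip of the lever's pointer, 94.5 mm from the axis, 36 mm above the bench.
- scale: Fixed aluminium scale plate of 122 mm radius on the foot, top 33 mm above the bench, with 23 short thin dark marks and one long, broad dark mark, 15 degrees apart all round. Origin on the ring's axis at the plate's underside; its x axis points along the long mark.
- long_mark (a point): Inner end of the long mark (8 mm wide, from 97.5 to 121 mm from the axis; the short ones are 2.5 mm wide and 8 mm long), on top of the scale plate.
- lamp_base: The lamp switch: low black round housing, 52 mm across and 12 mm high, fixed to the bench to the left or the right of the viewer, with one grey push button on top. Origin on the bench under its centre, z up.
- lamp_top (a point): Centre of the top of the lamp button, which is 36 mm in diameter; 22 mm above the bench when up, 16 mm when fully down.
- lamp (a joint): Travel of the lamp button in m: 0 up, 0.006 fully down. A spring returns it; fully down takes 5 N.
- crystal: Domed clear watch glass, 32 mm across and 5.5 mm high, lying loose on the viewer's window. Origin at the centre of its underside.
- stand: Loose black screwdriver stand, 84 mm across, 113 mm high with its six upright screwdrivers, on the other side of the viewer from the lamp switch. Origin at the centre of its underside.
- loupe: Loose black eye loupe, 34 mm across and 28 mm high. Origin at the centre of its underside.
- holder: Loose yellowish movement holder with a brass watch movement on it, 38 mm across and 26 mm high. Origin at the centre of its underside.
Not all that is in view belongs to the job. What is shaped like the lamp_base but red or turquoise is not meant.

How it is judged (in metres and radians):
On the way, in this order (a step that is already met when the one before it is completed fails the run):
1. the lever's pointer rests at the long mark (within 8 mm), before the lamp button is pressed (horizontal distance between pointer_tip and long_mark below 0.008 m and angular speed of polarizer below 0.05 rad/s and value of joint lamp below 0.002 m), for 0.3 s.
2. the lamp button is pressed down (value of joint lamp above 0.0045 m), for 0.2 s.
At the end, for the whole second after the job is handed in: The pointer tip rests within 8 mm (horizontally) of the inner end of the long mark, the lever no longer touched, while the fingers hold the lamp button at least 4.5 mm down with more than 1 N (horizontal distance between pointer_tip and long_mark below 0.008 m and angular speed of polarizer below 0.05 rad/s and contact force between the fingers and polarizer below 0.1 N and value of joint lamp above 0.0045 m and contact force between the fingers and lamp_base above 1 N); the arm keeps its last pose, push and grip.
It fails at once if the lever is pushed or squeezed by the fingers with more than 20 N (contact force between the fingers and polarizer above 20 N).
It fails at once if the watch glass is lifted or moved more than 15 mm (distance of crystal from where it was at the start of the episode above 0.015 m).
It fails at once if the screwdriver stand, the loupe or the movement holder is lifted or moved more than 20 mm (distance of any of stand, loupe, holder from where it was at the start of the episode above 0.02 m).
It also fails if it takes over 64 s, if anything falls off the work surface, if the arm or the gripper's body presses on something with over 40 N, if the wrist force passes 120 N, or if a joint passes its speed limit or range.

### The arm

A 6-joint arm with a two-finger parallel gripper is mounted at the origin on the work surface. World frame = base frame: x ahead of the robot, y to its left, z up, the work surface at z = 0. Lengths are in mm, angles in degrees, forces in N, time in s.
With the tool pointing down it reaches from about 300 to 850 mm from the base axis. Payload 4.2 kg.
Tool frame: the origin (TCP) lies at the very end of the fingers, on their centre line; the grasp point (between the pads) lies 19 mm behind it; z points along the fingers, y is the direction in which the jaws open and shut (so a half turn about z gives the same grasp; the last joint's range is limited). The gripper opens to 91 mm and grips with 3 to 60 N. Pads are 32 mm wide; open, the fingers measure 118 mm over their backs; the gripper's body (76 mm by 178 mm) begins 60 mm behind the grasp point.
Start: joints at [-66.864, 18.312, 89.639, -0, 72.044, -1.146], TCP at [236.461, -524.147, 213.976] pointing down, gripper open.
Joint ranges: [-177.97, 177.97], [-48.28, 115.42], [12.27, 149.76], [-77.06, 257.06], [2.81, 150.46], [-146.56, 146.56]. Speed limits (degrees/s): [147.25, 147.25, 180, 180, 180, 180].

### API

Orientations are given as [roll, pitch, yaw] about the fixed x, y, z axes, in that order (R = Rz(yaw) Ry(pitch) Rx(roll)).
In Python, from workcell import telemetry, grab_frame, job gives the robot as it stands.
- The arm moves only by the tool drive_tool, never from a script. Its argument "moves" is a list of rows, each an object of numbers: "claw": the closure, from -1 (fully open) to 1 (shut); "dx", "dy", "dz": the shift along the tool's x, y, z in units of 20 mm (1.0 is 20 mm); "yaw": the turn about the tool's z in units of 0.15 rad (1.0 is 0.15 rad). In form: [{"claw": .., "dx": .., "dy": .., "dz": .., "yaw": ..}, ...]. A call has 1 to 5 rows; each row shifts and turns the pose as measured when the row begins, along the tool's axes as they then stand; what a row does not reach is not made up. A row lasts 1/8 s, in which the tool goes at most 62.5 mm and 10.7 degrees, less where a joint would pass 70% of its speed; a pose out of reach is approached as far as the arm can. A call with a number of a shift or a turn outside -1 to 1 is refused whole. A call with a gripper value outside its range is refused whole. The fingers move at their own pace and stop on an object; "grip_force" is the grip in N (left out, the last holds). Time passes only in rows, so rows that do not move let the fingers close. It gives the time, the measured TCP pose, the force and the opening at its end, in the units of the state.
- telemetry.state(): the state, without advancing time (a new reading comes with each control period).
- grab_frame(name): name is "scene" or "top"; returns a dict with "color" (384x512x3 uint8, blue, green, red), "vertical_fov" (degrees; the focal length in pixels is half the picture's height over the tangent of half this angle, whatever the lens; pixels are square), "cx", "cy" (the principal point, pixels), "dist" ([k1, k2, p1, p2, k3] as OpenCV has them; the pictures are not rectified), "pose" (4x4, takes a point from camera to world coordinates). Camera axes: x right, y down, z forward; pixel columns grow to the right and rows downward; lengths in mm; the calibration is good to about 2 mm. A picture is of the moment at which its call begins. There is no depth.
- job.job_done(): hands the job in, once; it reports no verdict.
The state is a dict: "time_s": time; "qpos": joint angles; "qvel": joint speeds; "effort": joint torques, N m; "ee_pos": TCP position; "ee_rot": TCP orientation; "force": force on the tool from outside, world axes, zero at the start; "torque": the same for the moment, N m; "gripper_width": finger opening in mm.
Only numpy, scipy, OpenCV 4.12 (cv2) and the standard library are available. Lean on these libraries where they do the work, as an engineer would, in place of code of your own. Each camera call takes 0.05 s, during which the arm holds its last target.

## Working session

There is one attempt and no reset: what is moved stays moved. The work goes in short steps, Python scripts to look and compute and a tool call to move; the robot and the scene stay as the last step left them, time stands still between calls to the robot, and variables do not carry over. Pictures are saved under pics/ and viewed, and the job is handed in when it is done.

Besides the shell and the picture viewer there is one more tool, called after ">>>" as a command line: name --argument value ..., lists and objects as JSON in quotes. drive_tool: Moves the arm, as the interface text tells. Its arguments: {"type":"object","properties":{"moves":{"type":"array"},"grip_force":{"type":"number"}},"required":["moves"]}

```bash
mkdir -p pics; ls; python3 - <<'E'
from workcell import telemetry, grab_frame
import cv2,json,pickle
s=telemetry.state();print(s)
for n in("scene","top"):
    f=grab_frame(n);cv2.imwrite(f"pics/{n}0.png",f["color"]);pickle.dump(f,open(f"pics/{n}0.pkl","wb"))
    print(n,f["vertical_fov"],f["cx"],f["cy"],f["dist"],f["pose"])
E
```

```text
pics
{'time_s': 0.0, 'qpos': array([-6.68635090e+01,  1.83528886e+01,  8.97061528e+01, -7.56245483e-04,
        7.20411229e+01, -1.14532174e+00]), 'qvel': array([-0.06856023,  0.04366922,  0.10841617, -0.07076248,  0.01552915,
       -0.01471659]), 'effort': array([ 1.41969871e-03, -4.12458622e+01, -2.31973171e+01,  7.27877906e-02,
        4.56800626e-02, -1.73515655e-04]), 'ee_pos': array([ 236.26536147, -523.68317832,  213.10946567]), 'ee_rot': array([-1.79899841e+02, -1.28326581e-03,  2.42820454e+01]), 'force': array([-0.08768793, -0.04553467,  0.39086744]), 'torque': array([-0.02853486,  0.01362987,  0.01943392]), 'gripper_width': 91.09625863789294}
scene 45.36421546338366 256.05252070742654 192.68179220094507 [0.06126522 0.         0.         0.         0.        ] [[-7.49881371e-01  5.72961375e-01 -3.30746416e-01  9.40949621e+02]
 [ 6.61552422e-01  6.45545801e-01 -3.81600592e-01  3.99241075e+02]
 [-5.13043951e-03 -5.04961268e-01 -8.63126756e-01  1.03331961e+03]
 [ 0.00000000e+00  0.00000000e+00  0.00000000e+00  1.00000000e+00]]
top 43.14078597302076 254.03227042284368 195.53882337331572 [-0.06564203  0.          0.          0.          0.        ] [[ 2.97439955e-03 -9.88363992e-01  1.52078177e-01  3.78822582e+02]
 [-9.99951531e-01 -4.36701729e-03 -8.82406196e-03 -2.16360955e+01]
 [ 9.38551313e-03 -1.52044559e-01 -9.88329077e-01  1.24419948e+03]
 [ 0.00000000e+00  0.00000000e+00  0.00000000e+00  1.00000000e+00]]
```

View pics/scene0.png

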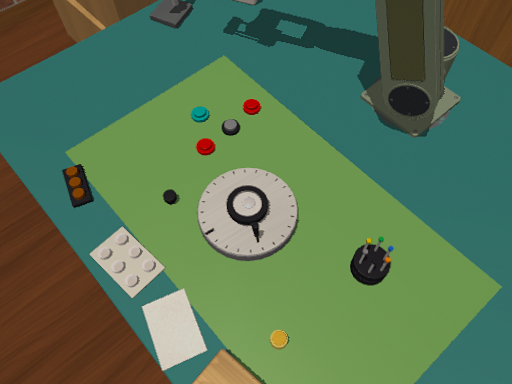

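View pics/top0.png

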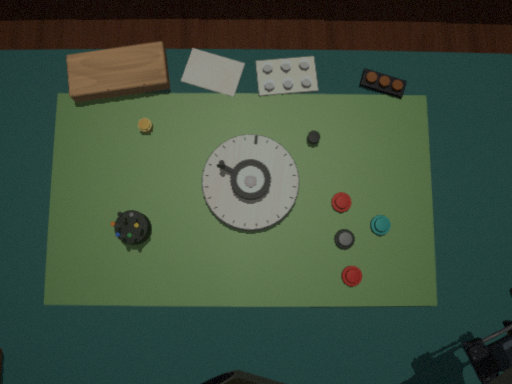

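```bash
python3 - <<'E'
import cv2
a=cv2.imread("pics/top0.png");b=cv2.imread("pics/scene0.png")
cv2.imwrite("pics/t_v.png",cv2.resize(a[125:240,190:310],None,fx=5,fy=5,interpolation=cv2.INTER_CUBIC))
cv2.imwrite("pics/s_v.png",cv2.resize(b[160:265,190:305],None,fx=5.5,fy=5.5,interpolation=cv2.INTER_CUBIC))
c=cv2.resize(a[185:295,320:400],(400,550),interpolation=cv2.INTER_CUBIC);d=cv2.resize(b[90:165,180:275],(380*1,300),interpolation=cv2.INTER_CUBIC)
import numpy as np
o=np.zeros((550,790,3),np.uint8);o[:,:400]=c;o[:300,405:785]=d
cv2.imwrite("pics/lamp.png",o)
E
```

```text
(no output)
```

View pics/t_v.png

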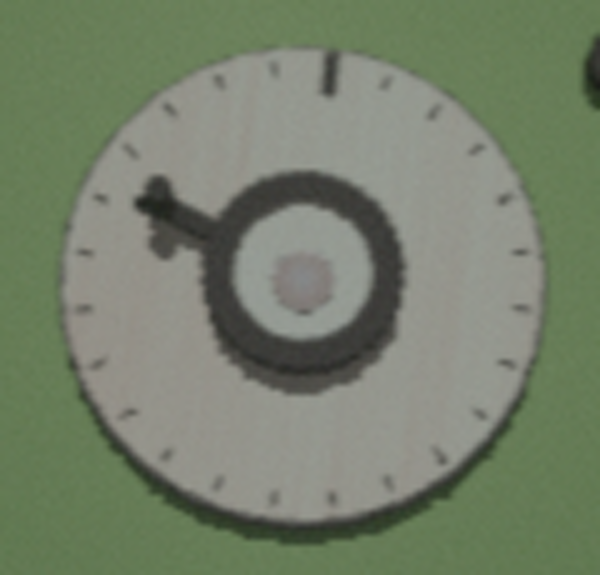

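View pics/s_v.png

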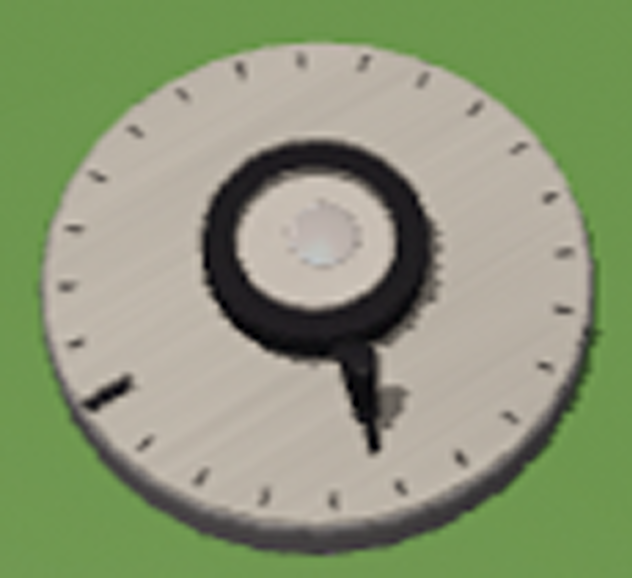

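View pics/lamp.png

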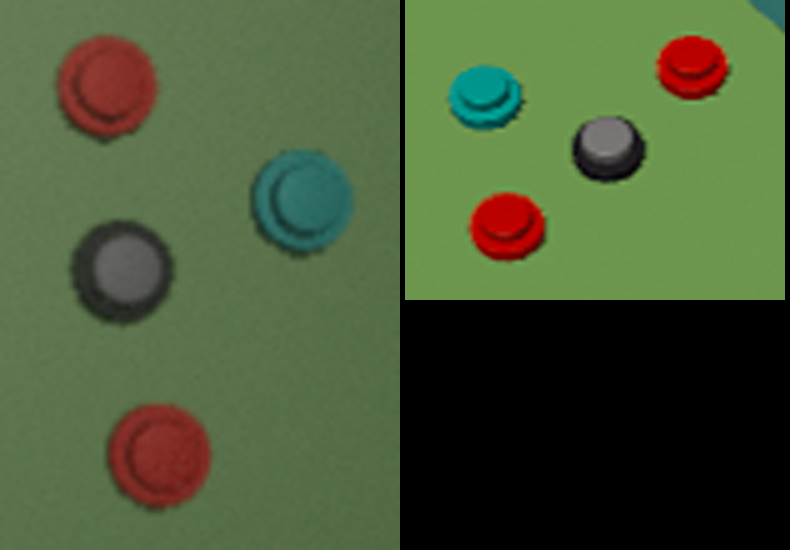

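```bash
cat > h.py <<'E'
import numpy as np, cv2, pickle
def load(n,k): return pickle.load(open(f"pics/{n}{k}.pkl","rb"))
def K(f):
    fl=f["color"].shape[0]/2/np.tan(np.radians(f["vertical_fov"]/2))
    return np.array([[fl,0,f["cx"]],[0,fl,f["cy"]],[0,0,1.]])
def ray(f,uv):
    p=cv2.undistortPoints(np.array([[uv]],float),K(f),np.array(f["dist"]))[0,0]
    T=np.array(f["pose"]);return T[:3,3],T[:3,:3]@np.array([p[0],p[1],1.])
def atz(f,uv,z):
    o,d=ray(f,uv);return o+d*(z-o[2])/d[2]
def tri(fa,ua,fb,ub):
    o1,d1=ray(fa,ua);o2,d2=ray(fb,ub);d1=d1/np.linalg.norm(d1);d2=d2/np.linalg.norm(d2)
    s=np.linalg.lstsq(np.c_[d1,-d2],o2-o1,rcond=None)[0]
    a=o1+s[0]*d1;b=o2+s[1]*d2;return (a+b)/2,np.linalg.norm(a-b)
def proj(f,P):
    T=np.linalg.inv(np.array(f["pose"]));r=cv2.Rodrigues(T[:3,:3])[0]
    return cv2.projectPoints(np.array(P,float).reshape(-1,3),r,T[:3,3],K(f),np.array(f["dist"]))[0][:,0]
def uc(x0,y0,s,u,v): return (x0+(u+.5)/s-.5,y0+(v+.5)/s-.5)
E
python3 - <<'E'
from h import *
t=load("top",0);s=load("scene",0)
T=lambda u,v:uc(190,125,5,u,v);S=lambda u,v:uc(190,160,5.5,u,v)
L=lambda u,v:uc(320,185,5,u,v);M=lambda u,v:uc(180,90,4,u-405,v)
np.set_printoptions(precision=1,suppress=True)
for n,a,b,z in [("mark in",T(329,95),S(131,381),33),("mark out",T(333,52),S(88,407),33),("window",T(302,272),S(316,237),58),
  ("tip",T(140,205),S(375,452),36),("knobtop",T(157,186),S(357,352),96),("lamp",L(128,270),M(608,138),22)]:
    print(n,a,b,*tri(t,a,s,b),atz(t,a,z),atz(s,b,z))
# all-mark ring check: opposite short marks centers (top)
E
```

```text
mark in (255.4, 143.6) (213.4090909090909, 228.86363636363637) [700.8 -35.9  31.4] 0.7227419648336837 [700.1 -35.6  33. ] [701.4 -35.5  33. ]
mark out (256.2, 135.0) (205.5909090909091, 233.5909090909091) [723.1 -37.8  33.2] 0.5762122760753674 [723.  -37.6  33. ] [723.2 -38.1  33. ]
window (250.0, 179.0) (247.04545454545456, 202.6818181818182) [602.9 -22.9  61.7] 2.1148807515245824 [602.9 -22.1  58. ] [602.2 -25.4  58. ]
tip (217.6, 165.6) (257.77272727272725, 241.77272727272725) [642.8  60.4  30.4] 0.9412159179117485 [641.3  60.4  36. ] [644.7  61.9  36. ]
knobtop (221.0, 161.8) (254.5, 223.5909090909091) [638.2  46.5  99.4] 4.00035983634856 [637.7  48.2  96. ] [638.3  43.6  96. ]
lamp (345.2, 238.6) (230.375, 124.125) [ 458.4 -263.9   18.2] 0.5691734382122555 [ 458.  -262.9   22. ] [ 460.4 -261.7   22. ]
```

```bash
python3 - <<'E'
from h import *
ax=np.array([603,-24.]);th=np.radians(64.5);lm=np.radians(-7)
c=lambda r,z,a:np.c_[ax[0]+r*np.cos(a),ax[1]+r*np.sin(a),np.full(len(a),z)]
a=np.linspace(0,2*np.pi,180)
for n,(x0,y0,w) in {"top":(190,125,120),"scene":(188,158,118)}.items():
    f=load(n,0);k=5;im=cv2.resize(f["color"][y0:y0+w,x0:x0+w],None,fx=k,fy=k,interpolation=cv2.INTER_CUBIC)
    def d(P,col,r=1):
        for u,v in proj(f,P): cv2.circle(im,(int((u-x0+.5)*k-.5),int((v-y0+.5)*k-.5)),r,col,-1)
    d(c(122,33,a),(0,0,255));d(c(50,64,a),(255,0,0));d(c(34,58,a),(0,200,0))
    A=lm+np.arange(24)*np.pi/12
    d(c(121,33,A),(255,0,255),2);d(c(113,33,A),(255,0,255),2);d(c(97.5,33,A[:1]),(0,255,255),3)
    d(c(94.5,36,np.array([th])),(0,255,255),3);d(c(78,96,np.array([th])),(0,165,255),3);d(c(78,56,np.array([th])),(255,165,0),3)
    cv2.imwrite(f"pics/ov_{n}.png",im)
E
```

```text
(no output)
```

View pics/ov_top.png

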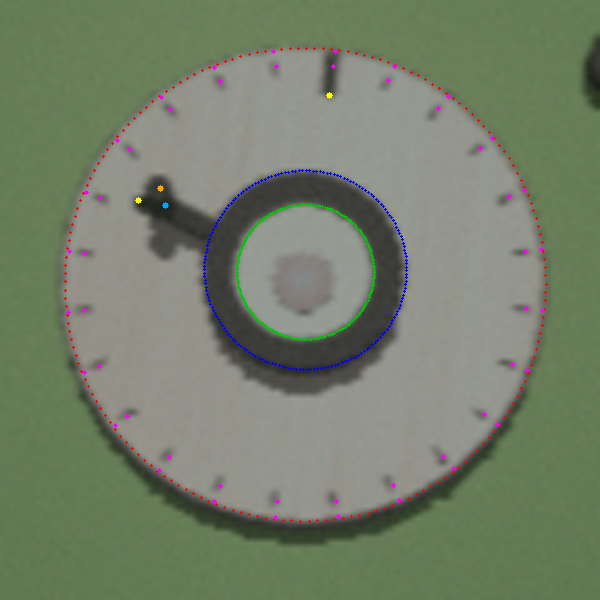

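View pics/ov_scene.png

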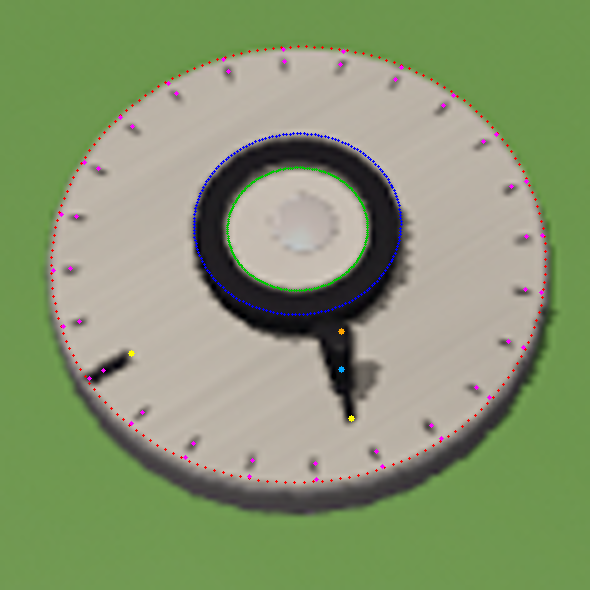

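>>> drive_tool --moves '[{"claw":1,"dx":1,"dy":-0.67,"dz":0,"yaw":0},{"claw":1,"dx":1,"dy":-0.67,"dz":0,"yaw":0},{"claw":1,"dx":1,"dy":-0.67,"dz":0,"yaw":0},{"claw":1,"dx":1,"dy":-0.67,"dz":0,"yaw":0},{"claw":1,"dx":1,"dy":-0.67,"dz":0,"yaw":0}]' --grip_force 10

```text
time_s: 0.72
ee_pos: [302.4, -413.6, 211.5]
ee_rot: [-179.6, -0.1, 24.2]
force: [0.4, -0.6, -0.3]
gripper_width: 44.2
```

>>> drive_tool --moves '[{"claw":1,"dx":1,"dy":-0.67,"dz":0,"yaw":-0.3},{"claw":1,"dx":1,"dy":-0.67,"dz":0,"yaw":0},{"claw":1,"dx":1,"dy":-0.67,"dz":0,"yaw":0},{"claw":1,"dx":1,"dy":-0.67,"dz":0,"yaw":0},{"claw":1,"dx":1,"dy":-0.67,"dz":0,"yaw":0}]'

```text
time_s: 1.35
ee_pos: [364.2, -297.9, 211.5]
ee_rot: [-179.3, -0.2, 27.0]
force: [-0.2, 0.4, -0.3]
gripper_width: 0.2
```

>>> drive_tool --moves '[{"claw":1,"dx":1,"dy":-0.67,"dz":0,"yaw":0},{"claw":1,"dx":1,"dy":-0.67,"dz":0,"yaw":0},{"claw":1,"dx":1,"dy":-0.67,"dz":0,"yaw":0},{"claw":1,"dx":1,"dy":-0.67,"dz":0,"yaw":0},{"claw":1,"dx":1,"dy":-0.67,"dz":0,"yaw":0}]'

```text
time_s: 1.98
ee_pos: [422.4, -181.8, 212.0]
ee_rot: [-179.0, -0.2, 27.2]
force: [0.4, -0.2, -0.7]
gripper_width: 0.8
```

>>> drive_tool --moves '[{"claw":1,"dx":1,"dy":-0.67,"dz":0,"yaw":0},{"claw":1,"dx":1,"dy":-0.67,"dz":0,"yaw":0},{"claw":1,"dx":1,"dy":-0.67,"dz":0,"yaw":0},{"claw":1,"dx":1,"dy":-0.67,"dz":0,"yaw":0},{"claw":1,"dx":1,"dy":-0.67,"dz":0,"yaw":0}]'

```text
time_s: 2.6
ee_pos: [478.4, -66.2, 212.7]
ee_rot: [-178.7, -0.1, 27.4]
force: [0.1, 0.4, 0.0]
gripper_width: 0.7
```

>>> drive_tool --moves '[{"claw":1,"dx":1,"dy":-0.5,"dz":0,"yaw":0},{"claw":1,"dx":1,"dy":-0.5,"dz":0,"yaw":0},{"claw":1,"dx":1,"dy":-0.5,"dz":0,"yaw":0},{"claw":1,"dx":1,"dy":-0.4,"dz":0,"yaw":0},{"claw":1,"dx":1,"dy":-0.4,"dz":0,"yaw":0}]'

```text
time_s: 3.22
ee_pos: [543.8, 29.7, 213.3]
ee_rot: [-178.5, 0.0, 27.6]
force: [-0.3, -0.3, -0.9]
gripper_width: 0.8
```

>>> drive_tool --moves '[{"claw":1,"dx":0.9,"dy":-0.3,"dz":0,"yaw":0},{"claw":1,"dx":0.9,"dy":0,"dz":0,"yaw":0},{"claw":1,"dx":0,"dy":0,"dz":0,"yaw":-0.9},{"claw":1,"dx":0,"dy":0,"dz":0,"yaw":-0.9},{"claw":1,"dx":0,"dy":0,"dz":0,"yaw":-0.9}]'

```text
time_s: 3.85
ee_pos: [576.9, 56.2, 212.4]
ee_rot: [-178.6, -0.5, 51.6]
force: [-0.0, -0.7, 0.6]
gripper_width: 0.5
```

>>> drive_tool --moves '[{"claw":1,"dx":0,"dy":0,"dz":0,"yaw":-0.9},{"claw":1,"dx":0,"dy":0,"dz":0,"yaw":-0.7},{"claw":1,"dx":0,"dy":0,"dz":0,"yaw":0}]'

```text
time_s: 4.22
ee_pos: [578.2, 57.2, 211.9]
ee_rot: [-178.7, -0.8, 65.8]
force: [0.3, 0.7, -0.2]
gripper_width: -0.1
```

>>> drive_tool --moves '[{"claw":1,"dx":0.7,"dy":0,"dz":1,"yaw":0},{"claw":1,"dx":0,"dy":0,"dz":1,"yaw":0},{"claw":1,"dx":0,"dy":0,"dz":1,"yaw":0},{"claw":1,"dx":0,"dy":0,"dz":1,"yaw":0},{"claw":1,"dx":0,"dy":0,"dz":1,"yaw":0}]'

```text
time_s: 4.85
ee_pos: [586.0, 73.8, 111.0]
ee_rot: [-179.0, -1.0, 65.1]
force: [-0.5, 0.7, 0.3]
gripper_width: 0.5
```

>>> drive_tool --moves '[{"claw":1,"dx":0,"dy":0,"dz":0.5,"yaw":0},{"claw":1,"dx":0,"dy":0,"dz":0.5,"yaw":0},{"claw":1,"dx":0,"dy":0,"dz":0.5,"yaw":0},{"claw":1,"dx":0,"dy":0,"dz":0,"yaw":0}]'

```text
time_s: 5.35
ee_pos: [585.9, 74.8, 78.8]
ee_rot: [-178.9, -0.9, 64.9]
force: [-0.2, 0.3, 0.3]
gripper_width: 0.2
```

```bash
cat > look.py <<'E'
import sys,pickle;from h import *
from workcell import telemetry, grab_frame
k=sys.argv[1];im=[]
for n,(x0,y0,w) in {"top":(180,110,130),"scene":(180,135,130)}.items():
    f=grab_frame(n);pickle.dump(f,open(f"pics/{n}{k}.pkl","wb"))
    im.append(cv2.resize(f["color"][y0:y0+w,x0:x0+w],(400,400),interpolation=cv2.INTER_CUBIC))
cv2.imwrite(f"pics/l{k}.png",np.hstack(im))
s=telemetry.state();print(s["ee_pos"],s["ee_rot"],s["force"],s["time_s"])
E
python3 look.py 1
```

```text
[586.54679142  74.89154322  79.673467  ] [-179.00048996   -0.97809006   64.95201344] [ 0.83345136  0.22642313 -0.32135601] 5.45
```

View pics/l1.png

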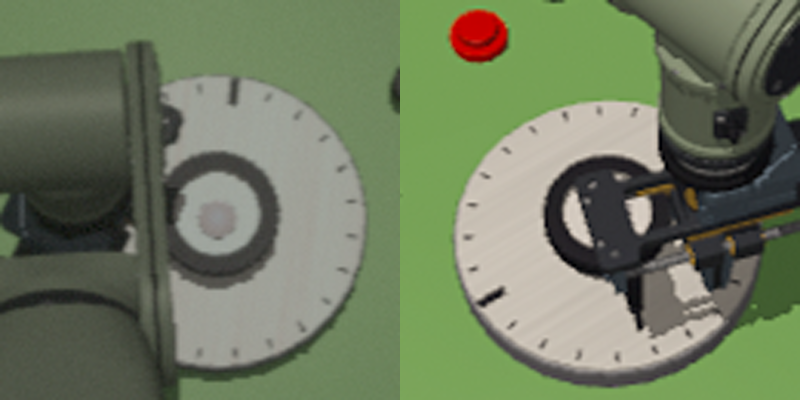

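>>> drive_tool --moves '[{"claw":1,"dx":-0.22,"dy":0.5,"dz":0.35,"yaw":0},{"claw":1,"dx":0,"dy":0.5,"dz":0,"yaw":0},{"claw":1,"dx":0,"dy":0.3,"dz":0,"yaw":0},{"claw":1,"dx":0,"dy":0.2,"dz":0,"yaw":0},{"claw":1,"dx":0,"dy":0,"dz":0,"yaw":0}]'

```text
time_s: 6.08
ee_pos: [615.1, 56.7, 72.8]
ee_rot: [-179.2, -1.1, 64.9]
force: [-0.9, 0.3, -0.4]
gripper_width: 0.6
```

```bash
cat > pol.py <<'E'
from workcell import telemetry
import numpy as np
s=telemetry.state();p=s["ee_pos"][:2]-[603,-24];y=np.radians(s["ee_rot"][2])
print("tool-frame from axis x %.1f y %.1f"%(p@[np.cos(y),np.sin(y)],p@[np.sin(y),-np.cos(y)]),"yaw %.1f z %.1f F"%(np.degrees(y),s["ee_pos"][2]),s["force"].round(1),s["time_s"], "q6",s["qpos"][5].round(0))
E
python3 pol.py
```

```text
tool-frame from axis x 78.3 y -23.3 yaw 64.9 z 72.8 F [-0.9  0.3 -0.4] 6.075 q6 28.0
```

>>> drive_tool --moves '[{"claw":1,"dx":0.07,"dy":0.3,"dz":0,"yaw":0.5},{"claw":1,"dx":0.07,"dy":0.3,"dz":0,"yaw":0.5},{"claw":1,"dx":0.07,"dy":0.3,"dz":0,"yaw":0.5},{"claw":1,"dx":0.07,"dy":0.3,"dz":0,"yaw":0.5},{"claw":1,"dx":0,"dy":0,"dz":0,"yaw":0}]'

```text
time_s: 6.7
ee_pos: [637.2, 50.4, 72.8]
ee_rot: [-178.7, -0.7, 47.2]
force: [0.1, -0.1, 0.6]
gripper_width: 0.8
```

```bash
python3 pol.py; python3 look.py 2
```

```text
tool-frame from axis x 77.8 y -25.4 yaw 47.2 z 72.8 F [ 0.1 -0.1  0.6] 6.7 q6 45.0
[636.84346454  50.4131977   72.71664641] [-178.67711062   -0.71152733   47.26217167] [ 0.19852594 -0.71142813  0.10601326] 6.8
```

View pics/l2.png

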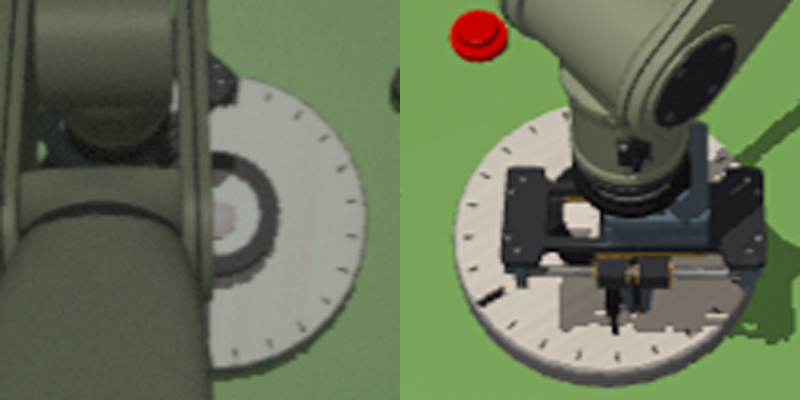

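>>> drive_tool --moves '[{"claw":1,"dx":0.08,"dy":0.3,"dz":0,"yaw":0.5},{"claw":1,"dx":0.08,"dy":0.3,"dz":0,"yaw":0.5},{"claw":1,"dx":0.08,"dy":0.3,"dz":0,"yaw":0.5},{"claw":1,"dx":0.08,"dy":0.3,"dz":0,"yaw":0.5},{"claw":1,"dx":0,"dy":0,"dz":0,"yaw":0}]'

```text
time_s: 7.42
ee_pos: [655.8, 38.3, 72.6]
ee_rot: [-178.4, -0.3, 29.9]
force: [0.7, -0.6, 0.4]
gripper_width: 0.3
```

```bash
python3 pol.py
```

```text
tool-frame from axis x 76.8 y -27.7 yaw 29.9 z 72.6 F [ 0.7 -0.6  0.4] 7.425 q6 61.0
```

>>> drive_tool --moves '[{"claw":1,"dx":0.08,"dy":0.32,"dz":0,"yaw":0.5},{"claw":1,"dx":0.08,"dy":0.32,"dz":0,"yaw":0.5},{"claw":1,"dx":0.08,"dy":0.32,"dz":0,"yaw":0.5},{"claw":1,"dx":0,"dy":0,"dz":0,"yaw":0}]'

```text
time_s: 7.92
ee_pos: [667.4, 24.8, 72.4]
ee_rot: [-178.2, 0.1, 17.1]
force: [0.2, -0.5, 0.1]
gripper_width: 0.4
```

```bash
python3 pol.py; python3 look.py 3
```

```text
tool-frame from axis x 75.9 y -27.7 yaw 17.1 z 72.4 F [ 0.2 -0.5  0.1] 7.925 q6 72.0
[667.09964005  24.99793008  72.36787954] [-1.78216003e+02  1.22051894e-01  1.71005717e+01] [-0.77600031  0.45530581 -0.46231735] 8.025
```

View pics/l3.png

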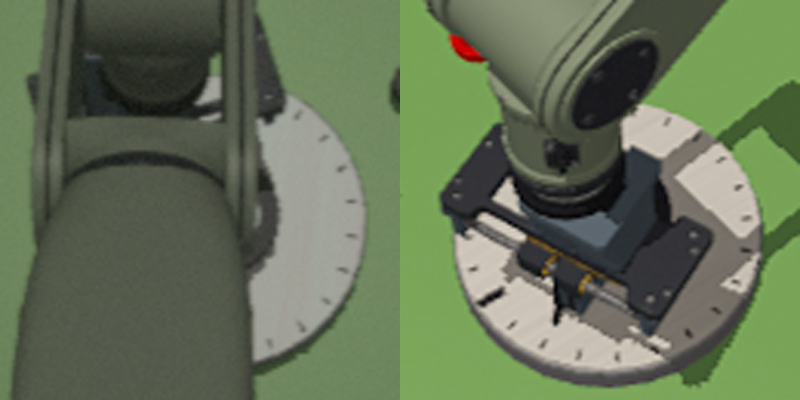

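```bash
cat > tip.py <<'E'
import sys;from h import *
k,u,v=sys.argv[1],float(sys.argv[2]),float(sys.argv[3]);f=load("scene",k)
p=atz(f,uc(180,135,400/130,u-400,v),36);print(p,np.degrees(np.arctan2(p[1]+24,p[0]-603)),np.hypot(p[1]+24,p[0]-603))
E
python3 tip.py 1 642 327;python3 tip.py 2 615 331;python3 tip.py 3 557 322
```

```text
[642.36222015  61.14217678  36.        ] 65.18834937483115 93.8007177017887
[660.11126393  49.885881    36.        ] 52.297201082912 93.38533010391085
[688.61840405  14.49515106  36.        ] 24.209305157406327 93.87431899699519
```

>>> drive_tool --moves '[{"claw":1,"dx":0.12,"dy":0.33,"dz":0,"yaw":0.4},{"claw":1,"dx":0.12,"dy":0.33,"dz":0,"yaw":0.4},{"claw":1,"dx":0.12,"dy":0.33,"dz":0,"yaw":0.4},{"claw":1,"dx":0.12,"dy":0.33,"dz":0,"yaw":0.4},{"claw":1,"dx":0,"dy":0,"dz":0,"yaw":0}]'

```text
time_s: 8.65
ee_pos: [678.9, 3.0, 71.1]
ee_rot: [-178.2, 0.9, 3.5]
force: [0.6, -0.5, -0.6]
gripper_width: 0.5
```

```bash
python3 pol.py; python3 look.py 4
```

```text
tool-frame from axis x 77.4 y -22.4 yaw 3.5 z 71.1 F [ 0.6 -0.5 -0.6] 8.65 q6 84.0
[678.776914     3.34680538  71.15786139] [-178.18635794    0.8514694     3.49791488] [0.56541918 0.37789363 0.5384815 ] 8.75
```

View pics/l4.png

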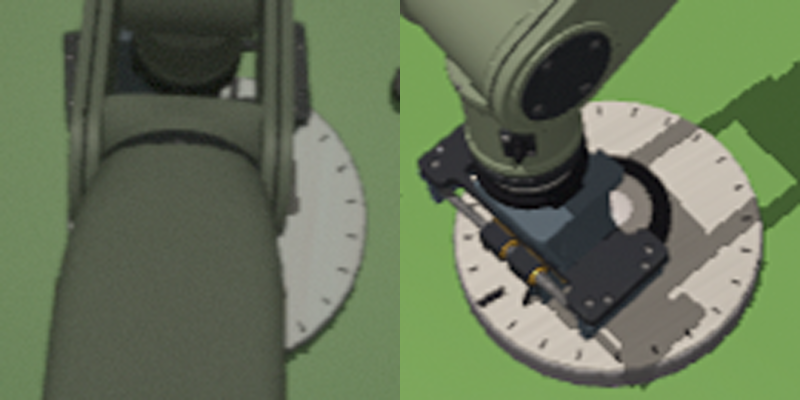

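```bash
python3 - <<'E'
from h import *
f=load("scene",4);cv2.imwrite("pics/l4c.png",cv2.resize(f["color"][200:250,195:255],None,fx=10,fy=10,interpolation=cv2.INTER_CUBIC))
E
python3 tip.py 4 528 303
```

```text
[695.14141079 -12.86681197  36.        ] 6.889490708287145 92.81156963696426
```

View pics/l4c.png

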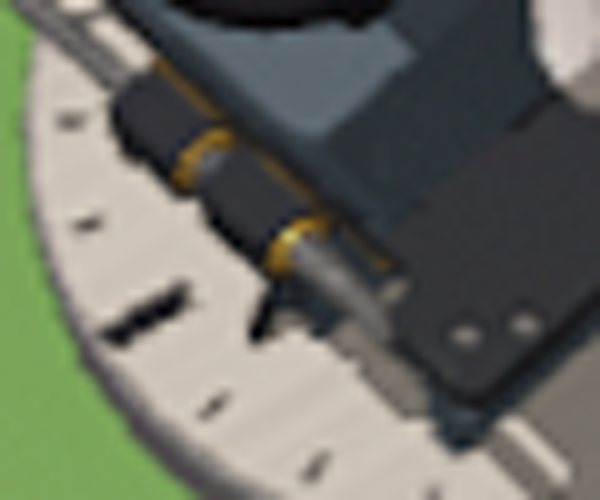

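>>> drive_tool --moves '[{"claw":1,"dx":0.1,"dy":0.33,"dz":0,"yaw":0.4},{"claw":1,"dx":0.1,"dy":0.33,"dz":0,"yaw":0.4},{"claw":1,"dx":0.05,"dy":0.25,"dz":0,"yaw":0.2},{"claw":1,"dx":0,"dy":0,"dz":0,"yaw":0}]'

```text
time_s: 9.25
ee_pos: [682.6, -13.1, 70.6]
ee_rot: [-178.3, 1.2, -5.0]
force: [0.2, 0.0, 0.2]
gripper_width: 0.6
```

```bash
python3 pol.py; python3 look.py 5;python3 - <<'E'
from h import *
f=load("scene",5);cv2.imwrite("pics/l5c.png",cv2.resize(f["color"][200:250,195:255],None,fx=10,fy=10,interpolation=cv2.INTER_CUBIC))
E
```

```text
tool-frame from axis x 78.4 y -17.8 yaw -5.0 z 70.6 F [0.2 0.  0.2] 9.25 q6 91.0
[682.64864849 -12.88191914  70.578557  ] [-178.26262956    1.22416489   -5.01094441] [-0.80225751  0.48817531 -0.30989504] 9.35
```

View pics/l5c.png

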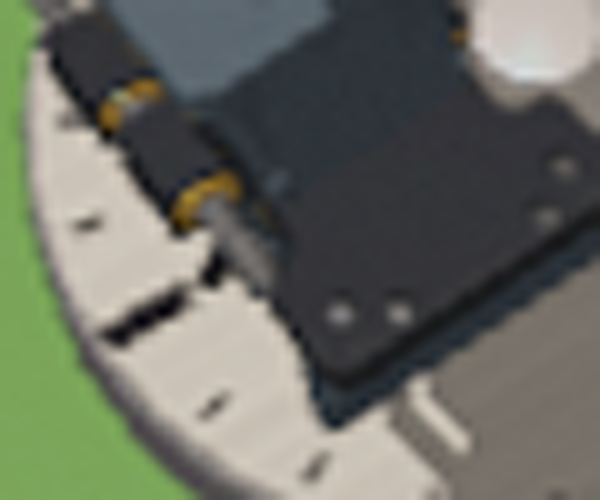

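>>> drive_tool --moves '[{"claw":1,"dx":0,"dy":0.13,"dz":0,"yaw":0},{"claw":1,"dx":0,"dy":0,"dz":0,"yaw":0}]'

```text
time_s: 9.6
ee_pos: [682.5, -15.2, 70.5]
ee_rot: [-178.3, 1.2, -4.9]
force: [1.0, -0.4, 0.3]
gripper_width: 0.5
```

```bash
python3 pol.py; python3 look.py 6;python3 - <<'E'
from h import *
f=load("scene",6);cv2.imwrite("pics/l6c.png",cv2.resize(f["color"][200:250,195:255],None,fx=10,fy=10,interpolation=cv2.INTER_CUBIC))
E
```

```text
tool-frame from axis x 78.5 y -15.6 yaw -4.9 z 70.5 F [ 1.  -0.4  0.3] 9.6 q6 91.0
[682.41587853 -15.18651331  70.47008306] [-178.25397811    1.21698319   -4.95208663] [-0.09725576  0.87899064  1.0719083 ] 9.7
```

View pics/l6c.png

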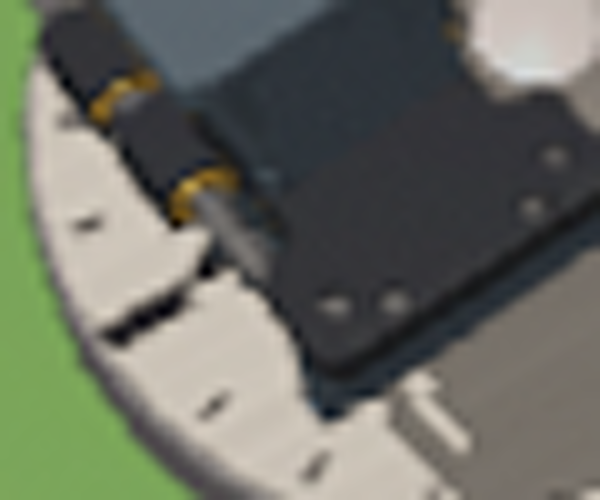

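The pointer (tip about crop 200,278) now runs into the long mark's inner end (about 187,294). I'll back off along +y and then rise, so that I can check it in the clear.

>>> drive_tool --moves '[{"claw":1,"dx":0,"dy":-0.4,"dz":0,"yaw":0},{"claw":1,"dx":0,"dy":-0.8,"dz":0,"yaw":0},{"claw":1,"dx":0,"dy":-0.5,"dz":-0.5,"yaw":0},{"claw":1,"dx":0,"dy":0,"dz":-1,"yaw":0},{"claw":1,"dx":0,"dy":0,"dz":-1,"yaw":0}]'

```text
time_s: 10.32
ee_pos: [685.8, 21.8, 122.3]
ee_rot: [-178.2, 1.4, -4.8]
force: [0.9, 0.1, 0.8]
gripper_width: 0.1
```

>>> drive_tool --moves '[{"claw":1,"dx":-1,"dy":0,"dz":-1,"yaw":0},{"claw":1,"dx":-1,"dy":0,"dz":-0.5,"yaw":0},{"claw":1,"dx":-1,"dy":0,"dz":0,"yaw":0},{"claw":1,"dx":-1,"dy":0,"dz":0,"yaw":0},{"claw":1,"dx":-1,"dy":0,"dz":0,"yaw":0}]'

```text
time_s: 10.95
ee_pos: [587.8, 33.6, 161.9]
ee_rot: [-178.2, 0.7, -4.6]
force: [0.0, -0.1, 0.2]
gripper_width: 0.4
```

```bash
python3 pol.py; python3 look.py 7;python3 - <<'E'
from h import *
f=load("scene",7);cv2.imwrite("pics/l7c.png",cv2.resize(f["color"][190:250,195:275],None,fx=9,fy=9,interpolation=cv2.INTER_CUBIC))
E
```

```text
tool-frame from axis x -19.7 y -56.2 yaw -4.6 z 161.9 F [ 0.  -0.1  0.2] 10.95 q6 95.0
[586.82261405  33.62258595 162.02287619] [-178.17785097    0.82418123   -4.58615216] [ 0.39005208 -0.57662151  0.05049432] 11.05
```

View pics/l7.png

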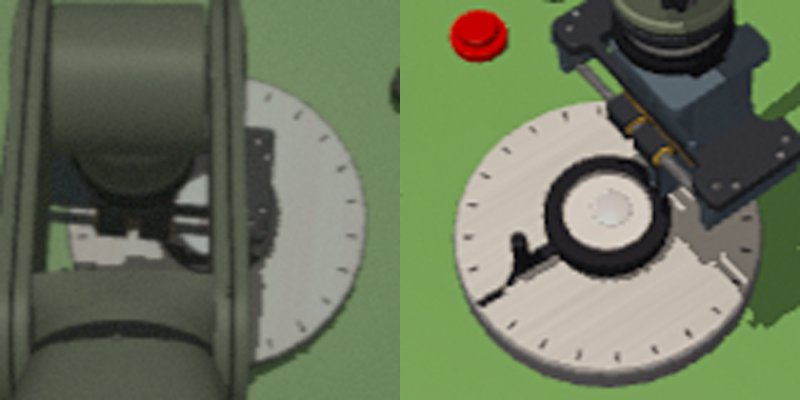

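View pics/l7c.png

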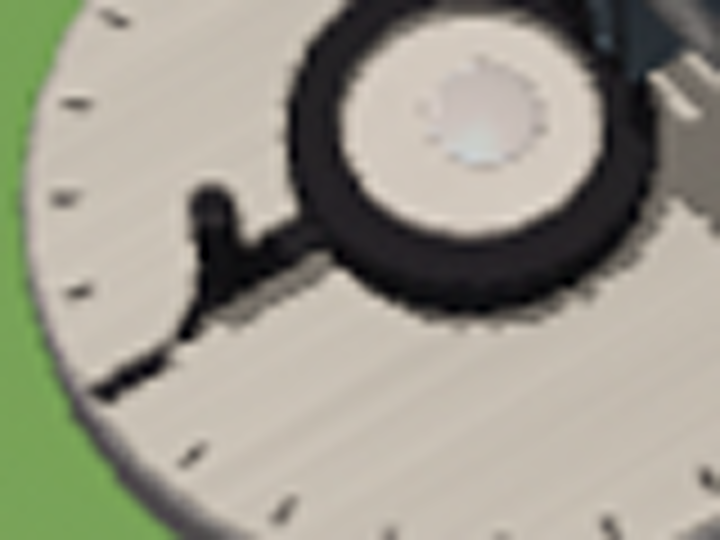

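```bash
python3 - <<'E'
from h import *
f=load("scene",7)
for u,v in [(180,338),(185,335)]:
    p=atz(f,uc(195,190,9,u,v),36);q=p[:2]-[603,-24];print(p,np.hypot(*q),np.degrees(np.arctan2(q[1],q[0])))
ax=np.array([603,-24])
for a in (-3,-5,-7,-9,-11):
    a=np.radians(a);P=[[*(ax+94.5*np.array([np.cos(a),np.sin(a)])),36],[*(ax+78*np.array([np.cos(a),np.sin(a)])),96],[*(ax+97.5*np.array([np.cos(a),np.sin(a)])),33]]
    print(((proj(f,P)-[195,190]+.5)*9-.5).round(0).tolist())
E
```

```text
[697.10961507 -35.98987245  36.        ] 94.87031511140498 -7.260554666404671
[695.55054561 -35.79664713  36.        ] 93.29932677425484 -7.2638474369988115
[[196.0, 356.0], [229.0, 218.0], [188.0, 368.0]]
[[189.0, 348.0], [223.0, 210.0], [180.0, 358.0]]
[[182.0, 338.0], [218.0, 202.0], [173.0, 349.0]]
[[176.0, 329.0], [212.0, 195.0], [167.0, 340.0]]
[[170.0, 320.0], [207.0, 187.0], [161.0, 330.0]]
```

>>> drive_tool --moves '[{"claw":1,"dx":-0.34,"dy":1,"dz":0,"yaw":0},{"claw":1,"dx":-0.34,"dy":1,"dz":0,"yaw":0},{"claw":1,"dx":-0.34,"dy":1,"dz":0,"yaw":0},{"claw":1,"dx":-0.34,"dy":1,"dz":0,"yaw":0},{"claw":1,"dx":-0.34,"dy":1,"dz":0,"yaw":0}]'

```text
time_s: 11.68
ee_pos: [544.7, -70.4, 159.6]
ee_rot: [-178.3, 0.7, -4.6]
force: [0.2, 0.6, -0.0]
gripper_width: 0.5
```

>>> drive_tool --moves '[{"claw":1,"dx":-0.34,"dy":1,"dz":0,"yaw":0},{"claw":1,"dx":-0.34,"dy":1,"dz":0,"yaw":0},{"claw":1,"dx":-0.34,"dy":1,"dz":0,"yaw":0},{"claw":1,"dx":-0.34,"dy":1,"dz":0,"yaw":0},{"claw":1,"dx":-0.34,"dy":1,"dz":0,"yaw":0}]'

```text
time_s: 12.3
ee_pos: [498.3, -177.7, 156.2]
ee_rot: [-178.3, 0.7, -5.0]
force: [-0.7, 0.3, -0.0]
gripper_width: 0.1
```

>>> drive_tool --moves '[{"claw":1,"dx":-0.34,"dy":0.9,"dz":0.5,"yaw":0},{"claw":1,"dx":-0.34,"dy":0.9,"dz":0.5,"yaw":0},{"claw":1,"dx":-0.34,"dy":0.7,"dz":0.5,"yaw":0},{"claw":1,"dx":0,"dy":0,"dz":0.5,"yaw":0},{"claw":1,"dx":0,"dy":0,"dz":0,"yaw":0}]'

```text
time_s: 12.92
ee_pos: [469.3, -231.6, 113.2]
ee_rot: [-178.3, 0.7, -5.4]
force: [0.1, 0.8, 0.3]
gripper_width: 0.3
```

>>> drive_tool --moves '[{"claw":1,"dx":-0.2,"dy":0.8,"dz":0.5,"yaw":0},{"claw":1,"dx":-0.1,"dy":0.7,"dz":0.8,"yaw":0},{"claw":1,"dx":0,"dy":0,"dz":0.8,"yaw":0},{"claw":1,"dx":0,"dy":0,"dz":0.6,"yaw":0},{"claw":1,"dx":0,"dy":0,"dz":0,"yaw":0}]'

```text
time_s: 13.55
ee_pos: [459.8, -261.8, 54.4]
ee_rot: [-178.3, 0.7, -5.3]
force: [-0.3, 0.7, -0.0]
gripper_width: 0.2
```

```bash
python3 - <<'E'
from h import *
from workcell import telemetry, grab_frame
im=[]
for n,(x0,y0,w) in {"top":(300,190,90),"scene":(180,70,90)}.items():
    f=grab_frame(n);pickle.dump(f,open(f"pics/{n}8.pkl","wb"))
    im.append(cv2.resize(f["color"][y0:y0+w,x0:x0+w],(400,400),interpolation=cv2.INTER_CUBIC))
cv2.imwrite("pics/l8.png",np.hstack(im));s=telemetry.state();print(s["ee_pos"],s["ee_rot"],s["force"])
E
```

```text
[ 460.61172671 -262.11707405   55.51232412] [-178.40097071    0.59905718   -5.28059284] [0.23299719 0.3208147  0.00421154]
```

View pics/l8.png

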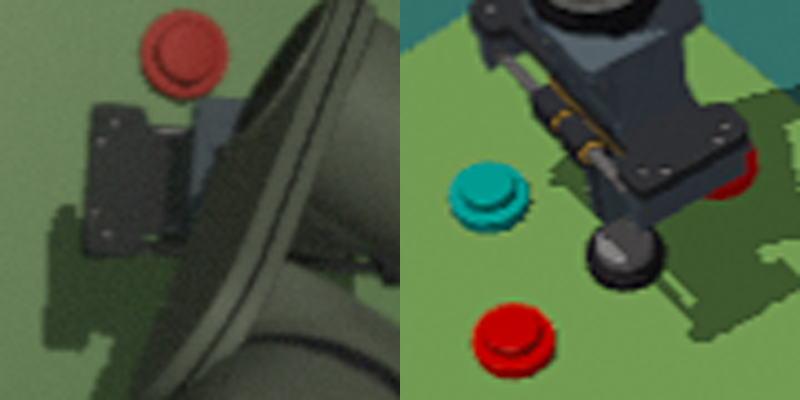

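The closed fingers hang over the grey and black switch (right panel about 625,250). The red and turquoise ones are clear. Next I go down slowly.

>>> drive_tool --moves '[{"claw":1,"dx":0,"dy":0,"dz":0.5,"yaw":0},{"claw":1,"dx":0,"dy":0,"dz":0.5,"yaw":0},{"claw":1,"dx":0,"dy":0,"dz":0.3,"yaw":0},{"claw":1,"dx":0,"dy":0,"dz":0.2,"yaw":0},{"claw":1,"dx":0,"dy":0,"dz":0,"yaw":0}]'

```text
time_s: 14.28
ee_pos: [461.2, -261.4, 24.4]
ee_rot: [-178.5, 0.5, -5.2]
force: [-0.3, 0.5, 0.0]
gripper_width: 0.3
```

>>> drive_tool --moves '[{"claw":1,"dx":-0.05,"dy":0,"dz":0.2,"yaw":0},{"claw":1,"dx":0,"dy":0,"dz":0.2,"yaw":0},{"claw":1,"dx":0,"dy":0,"dz":0.15,"yaw":0}]'

```text
time_s: 14.65
ee_pos: [461.3, -261.6, 15.9]
ee_rot: [-178.5, 0.3, -5.2]
force: [-6.6, 2.9, 31.6]
gripper_width: 0.7
```

>>> drive_tool --moves '[{"claw":1,"dx":0,"dy":0,"dz":0.02,"yaw":0}]'

```text
time_s: 14.78
ee_pos: [461.1, -261.6, 16.5]
ee_rot: [-178.5, 0.3, -5.2]
force: [-1.9, 0.2, 4.1]
gripper_width: 0.2
```

>>> drive_tool --moves '[{"claw":1,"dx":0,"dy":0,"dz":0.07,"yaw":0}]'

```text
time_s: 14.9
ee_pos: [461.2, -261.6, 16.2]
ee_rot: [-178.6, 0.3, -5.2]
force: [-2.7, 1.1, 12.0]
gripper_width: 0.7
```

```bash
python3 - <<'E'
from h import *
from workcell import telemetry, grab_frame
print(telemetry.state()["force"])
im=[]
for n,(x0,y0,w) in {"top":(180,110,180),"scene":(180,90,180)}.items():
    f=grab_frame(n);pickle.dump(f,open(f"pics/{n}9.pkl","wb"))
    im.append(cv2.resize(f["color"][y0:y0+w,x0:x0+w],(400,400),interpolation=cv2.INTER_CUBIC))
cv2.imwrite("pics/l9.png",np.hstack(im));s=telemetry.state();print(s["ee_pos"],s["ee_rot"],s["force"],s["time_s"])
E
```

```text
[-2.7005595   1.0691859  12.00416794]
[ 461.16718592 -261.58107593   16.24856671] [-178.55521198    0.27106074   -5.2324629 ] [-2.9544366   0.64115793 10.22144448] 15.0
```

View pics/l9.png

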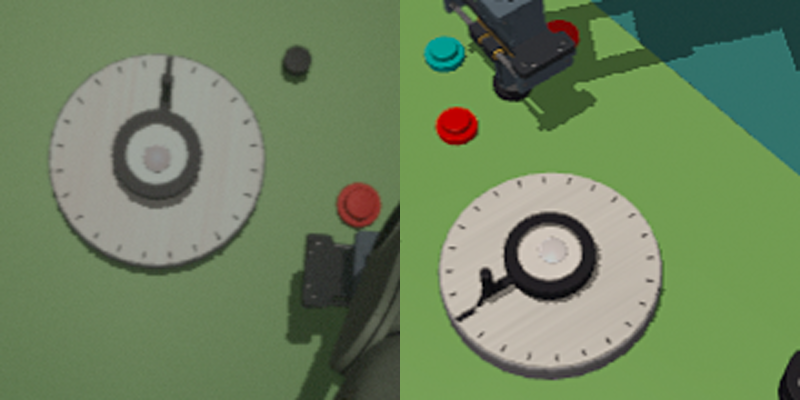

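The top view shows the pointer in line with the long mark (about 167,70) and the watch glass in place. The press is steady at about 10 N with the TCP at z of about 16.2 mm, which is the bottom of the travel. I'm handing in the job.

```bash
python3 -c "
from workcell import job,telemetry
print(telemetry.state()['force']);print(job.job_done())"
```

```text
[-2.9544366   0.64115793 10.22144448]
the job is handed in; nothing more can be done
None
```

The pointer is at the long mark, the lamp button is held down, and the job was handed in at 15 s. It reported no verdict.

- **Ring:** With the fingers closed, I pushed the knob about 72° clockwise, backed off and rose clear. The pointer then read −7.3° at the tip and about −8.3° at the knob, against −7° for the long mark. That puts the tip within about 2 mm of where it should be. Force readings during the push stayed within noise, at about 1 N.
- **Lamp:** I pressed the grey button on the black housing, not the red or turquoise ones. The first press briefly reached about 32 N, so I eased off. At the end it held at about 10 N with the fingertips at z ≈ 16.2 mm, which matches the button fully down. I inferred the travel from that height and force, since the cameras could not show it.
- **Other things:** In the last pictures the watch glass and loupe look unmoved. I did not check the stand and holder again, but the arm never came near them.

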